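Free and raise the cam lift of a pad-seating press, and hold the pad against the tone ring

TASK

On the saxophone bench, turn the black stop knob of the green pad-seating press anticlockwise (seen from above) as far as it goes, so that its orange finger no longer locks the lever and the lift table. Then swing the red-handled cam lever up to its highest lift point, where it stands straight up, so that the pad in the nest is pressed against the brass ring above it, and keep holding the lever there: it springs back if let go, so finish while still holding it. Leave the other things on the bench and on the press where they are.

Things in the scene. Friction and masses are not known exactly. Their poses are not given: they have to be found in the camera images.
- press: Green pad-seating press, fixed to the bench, yaw up to 0.4 rad. Origin: on the bench under the lift table's centre; z up. Lever on its -x side, column on its +y side, knob on its -y side. Base plate 200 x 200 x 12 mm. Housing 80 x 76 mm, 72 mm high. Column 26 x 24 mm at y = +82 mm carries an arm 26 mm wide along y, from -8 to +94 mm, top 141 mm high; the ring's stem reaches 153 mm at x = y = 0.
- cam_pivot (a point): Pivot of the cam lever: at x = -58, y = 0, z = 50 mm in the press frame. The lever turns about the press's x axis through this point.
- cam_grip (a point): Where to grip the red handle bar at the lever's end: a round bar, 16 mm in diameter, level, along the press's x axis. It reaches 22 mm from this point to -x and 34 mm to +x; the steel lever rod (10 mm) meets it 30 mm to +x. 110 mm from the pivot axis, 42 mm to -x of the pivot point. 50 mm above the bench at rest, 160 mm with the lever upright.
- lever (a joint): Cam lever angle, rad. 0: at rest, lying level and pointing to the press's -y side. Grows as the handle rises; 1.571: straight up, the highest lift (lift table 16 mm up); beyond that the table sinks again; stop at 2.1, leaning to +y. Lift = 16 mm x sin(angle). A spring returns it to 0: it takes 2 to 6 N at the handle.
- knob_grip (a point): On the stop knob's vertical axis, at mid-height of its black grip bar, 103 mm above the bench (x = -15, y = -75 mm in the press frame). The bar is 44 mm long, 12 mm thick, 30 mm high (85 to 115 mm), along this point's x axis, which turns with the knob. Below it, at 58 to 66 mm, the orange stop finger, 10 mm wide, reaches 60 mm from the axis to the point's -x.
- knob (a joint): Stop knob angle, rad. 0: finger points to the press's -x, just over the lever's steel rod, and stops the lever (and so the lift) from rising. Grows anticlockwise seen from above; stop at 1.45, finger pointing to the press's -y, clear (clear from about 0.7). Stays where it is left (friction about 0.04 N m). Starts between 0 and 0.2.
- pad_cup: Brass key cup, 40 mm in diameter, 12 mm high, with a tan pad on its top; origin at the centre of its underside. Lies loose in the 4 mm deep nest (44 mm in diameter) of the round lift table, its underside 88 mm above the bench when the lift is down.
- tone_ring: Brass disc, 34 mm in diameter, 8 mm thick, hanging under the overhead arm on a spring; origin at the centre of its underside, 111 mm above the bench at rest, 11 mm above the pad. At the highest lift the pad pushes it up 5 mm, with about 5 N.
- long_key: Bystander: brass saxophone key, a rod 150 mm long with a pad cup 32 mm in diameter on an arm; flat on the bench; origin under the middle of the rod.
- short_key: Bystander: brass saxophone key, a rod 90 mm long with a pad cup 24 mm in diameter on an arm; flat on the bench; origin under the middle of the rod.
- spare_cup: Bystander: small brass cup with a pad, 28 mm in diameter, 10 mm high, standing on the press's base plate in the corner towards its +x and +y; origin at the centre of its underside.
- screwdriver: Bystander: screwdriver with a yellow handle, 170 mm long, lying on the bench; origin under its middle.
- pad_jar: Bystander: glass jar with a steel cap, 56 mm in diameter, 70 mm high; origin at the centre of its underside.
- cork_block: Bystander: cork block 60 x 40 x 30 mm; origin at the centre of its underside.
There are look-alikes about, which are no part of the job. What is shaped like the pad_cup but pink or turquoise is not meant.

How it is judged:
By the outcome, as a careful person would: the job done as asked, in the order asked, and still so for the second after the job is handed in, while the arm keeps its last pose, push and grip.
It also fails if it takes over 48 s, if anything falls off the work surface, if the arm or the gripper's body presses on something with over 40 N, if the wrist force passes 120 N, or if a joint passes its speed limit or range.

ROBOT

A 6-joint arm with a two-finger parallel gripper is mounted at the origin on the work surface. World frame = base frame: x ahead of the robot, y to its left, z up, the work surface at z = 0. Lengths are in m, angles in rad, forces in N, time in s.
With the tool pointing down it reaches from about 0.4 to 0.825 m from the base axis. Payload 7 kg.
Tool frame: the origin (TCP) lies on the mounting face of the last link; the fingertips stand arm.tcp_to_tips ahead of it and the grasp point (between the pads) lies 159 mm ahead of it (arm.tcp_to_tips is the distance from the TCP to the fingertips, in m); z points along the fingers, y is the direction in which the jaws open and shut (so a half turn about z gives the same grasp; the last joint's range is limited). The gripper opens to 88 mm and grips with 3 to 60 N. Pads are 19 mm wide; open, the fingers measure 130 mm over their backs; the gripper's body (78 mm by 193 mm) begins 47 mm behind the grasp point.
Start: joints at [-0.957, 0.359, 0.012, 0, -1.224, -0.288], TCP at [0.216, -0.639, 0.405] pointing down, gripper open.
Joint ranges: [-3.07, 3.07], [-1.43, 2.12], [-1.02, 1.25], [-3.03, 1.67], [-3.05, -0], [-3.03, 3.03]. Speed limits (rad/s): [2.39, 2.39, 3.01, 3.14, 3.14, 3.14].

INTERFACE

Orientations are given as [roll, pitch, yaw] about the fixed x, y, z axes, in that order (R = Rz(yaw) Ry(pitch) Rx(roll)).
In Python, from station import arm, cams, job_done, finder gives the robot as it stands.
- The arm moves only by the tool play_rows, never from a script. Its argument "targets" is a list that holds one entry, the list of rows, each a list of 4 numbers: the shift along the tool's x, y, z in m, then the turn about the tool's z in degrees. A call has 1 to 5 rows; each row is the pose to reach, as a shift and turn from the pose commanded when the call began, along the tool's axes at that moment; what a row does not reach only later rows make up. A row lasts 1/8 s, in which the tool goes at most 62.5 mm and 10.7 degrees, less where a joint would pass 70% of its speed; a pose out of reach is approached as far as the arm can. A call with a gripper value outside its range is refused whole. "grip" is the closure in counts, from 0 (fully open) to 255 (shut), set as the call begins (left out, the last holds). The fingers move at their own pace and stop on an object; "newtons" is the grip in N (left out, the last holds). Time passes only in rows, so rows that repeat a pose let the fingers close. It gives the time, the measured TCP pose, the force and the opening at its end, in the units of the state.
- arm.get_state(): the state, without advancing time (a new reading comes with each control period).
- cams.grab_frame(name): name is "scene" or "top"; returns (picture, depth): 384x512x3 uint8, red, green, blue; 384x512 float32, m along the optical axis (not along the pixel's ray), 0 where there is no reading.
- cams.camera_params(name): a dict with "intrinsics" (3x3 intrinsics, pixels), "position" and "attitude" of the camera in the world. Camera axes: x right, y down, z forward; pixel columns grow to the right and rows downward; lengths in m; the calibration is good to about 2 mm. A picture is of the moment at which its call begins. camera_params takes no time and is no camera call.
- job_done(): hands the job in, once; it reports no verdict.
Trained networks look in the newest picture that a camera, given by its name, has taken for a name from the list of things; names that differ only in an ending like _2 or _b are one class to them, and where a whole thing is asked for, a point or a joint stands for the part that bears it (a point fixed in the world has none). Each returns a list of dicts, best first, with "score" (0 to 1); they miss things now and then, are a little off and sometimes report something else, mostly with a low value. They report only what shows in the picture. A call takes as long as a camera call. They do not tell look-alikes from the thing itself.
- finder.find_in(camera, query): "xyz" ([x, y, z] in m, in world coordinates, good to about 4 mm: the middle of the surface that is visible of it).
- finder.masks_of(camera, query): "mask" (384x512 bool, what is visible of it).
The state is a dict: "t": time; "q": joint angles; "qd": joint speeds; "joint_efforts": joint torques, N m; "eef_pos": TCP position; "ee_rot": TCP orientation; "force": force on the tool from outside, world axes, zero at the start; "moment": the same for the moment, N m; "width": finger opening in m.
Only numpy, scipy, OpenCV 4.12 (cv2) and the standard library are available. Lean on these libraries where they do the work, as an engineer would, in place of code of your own. Each camera call takes 0.05 s, during which the arm holds its last target. There are 200 camera calls.

## Working session

There is one attempt and no reset: what is moved stays moved. The work goes in short steps, Python scripts to look and compute and a tool call to move; the robot and the scene stay as the last step left them, time stands still between calls to the robot, and variables do not carry over. Pictures are saved under pics/ and viewed, about 8 in all and at most 12, crops included, and the job is handed in when it is done.

Besides the shell and the picture viewer there is one more tool, called as name(argument=value, ...), one argument or row to a line, values as JSON. play_rows: Moves the arm, as the interface text tells. Its arguments: {"type":"object","properties":{"targets":{"type":"array","items":{"type":"array","items":{"type":"array","items":{"type":"number"}}}},"grip":{"type":"number"},"newtons":{"type":"number"}},"required":["targets"]}

```bash
ls; mkdir -p pics; python3 - <<'E'
from station import arm,cams,finder
import cv2,numpy as np
print(arm.get_state(), getattr(arm,'tcp_to_tips',None))
for c in("scene","top"):
    p,d=cams.grab_frame(c); P=cams.camera_params(c); print(c,P)
    cv2.imwrite(f"pics/{c}0.png",p[:,:,::-1]); np.savez(f"{c}0.npz",p=p,d=d)
    for q in("press","knob_grip","cam_grip","pad_cup","tone_ring"):
        print(q,[(np.round(r["xyz"],4),round(r["score"],2)) for r in finder.find_in(c,q)][:3])
E
```

```text
pics
{'t': 0.0, 'q': array([-9.56920113e-01,  3.59397124e-01,  1.10731518e-02, -3.39167949e-04,
       -1.22410956e+00, -2.88080451e-01]), 'qd': array([ 0.00019828,  0.00077202, -0.00045309, -0.00140115,  0.00198279,
        0.00015004]), 'joint_efforts': array([ 2.29201636e-03, -5.82713521e+01,  2.93057370e+01,  6.99725837e+00,
        6.87906679e-03, -1.13666247e-04]), 'eef_pos': array([ 0.21596774, -0.63931787,  0.40372402]), 'ee_rot': array([ 3.13993232e+00, -1.59494120e-04, -2.81591226e+00]), 'force': array([-0.69870289,  0.19590794,  0.25297771]), 'moment': array([0.02326746, 0.00400395, 0.0257813 ]), 'width': 0.08779518479871683} 0.1781
scene {'intrinsics': array([[370.1100988 ,   0.        , 254.58762003],
       [  0.        , 370.1100988 , 192.90914735],
       [  0.        ,   0.        ,   1.        ]]), 'position': array([ 0.96337214, -0.55956163,  0.65064536]), 'attitude': array([-2.24256885e+00, -1.40835033e-03,  6.78477476e-01])}
press [(array([ 6.195e-01, -3.000e-04,  1.510e-02]), 0.8)]
knob_grip [(array([ 0.5989, -0.0495,  0.0925]), 0.86)]
cam_grip [(array([ 0.541 ,
[... 285 characters left out ...]
7],
       [  0.        , 361.04068171, 190.7335285 ],
       [  0.        ,   0.        ,   1.        ]]), 'position': array([ 0.48351579, -0.00167116,  0.94841973]), 'attitude': array([-3.07471794, -0.02100046, -1.59769305])}
press [(array([0.5976, 0.0272, 0.0138]), 0.63), (array([ 0.5868, -0.0416,  0.1077]), 0.46)]
knob_grip [(array([ 0.5896, -0.0474,  0.1048]), 0.77)]
cam_grip [(array([ 0.5398, -0.0337,  0.0534]), 0.86), (array([ 0.6398, -0.344 ,  0.0067]), 0.42)]
pad_cup [(array([0.4394, 0.04  , 0.0102]), 0.74), (array([ 0.6031, -0.1489,  0.0123]), 0.53), (array([0.6333, 0.1943, 0.0141]), 0.52)]
tone_ring [(array([0.6049, 0.0293, 0.1233]), 0.46), (array([0.4497, 0.3541, 0.0694]), 0.44)]
```

View pics/scene0.png

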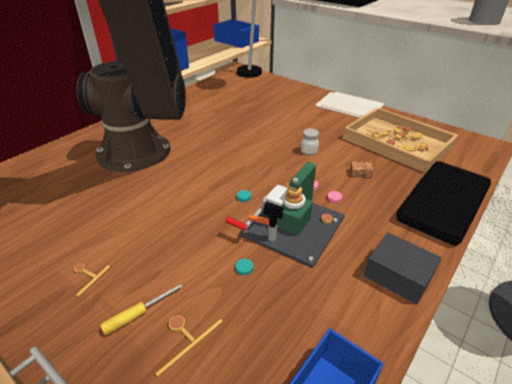

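View pics/top0.png

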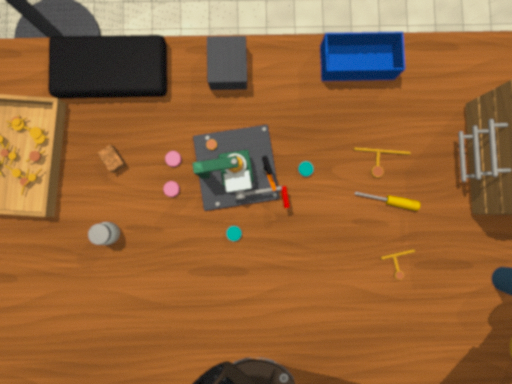

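The scene view shows the press with its column at (305,180), knob at (270,212) and red handle at (237,224). In the top view the plate spans (193..284, 125..210), with the knob at (267,165), the orange finger below it and the red handle at (286,197). Next I fit the press pose.

```bash
cat > h.py <<'E'
import numpy as np,cv2
from scipy.spatial.transform import Rotation as R
from station import arm,cams,finder
def cloud(c,d):
    P=cams.camera_params(c);K=P["intrinsics"];v,u=np.mgrid[:d.shape[0],:d.shape[1]]
    X=np.stack([(u-K[0,2])/K[0,0]*d,(v-K[1,2])/K[1,1]*d,d],-1)
    return X@R.from_euler('xyz',P["attitude"]).as_matrix().T+P["position"]
E
python3 - <<'E'
from h import *
for c in("top","scene"):
    z=np.load(c+"0.npz");p=z["p"];W=cloud(c,z["d"]);hsv=cv2.cvtColor(p,cv2.COLOR_RGB2HSV).astype(int);H,S,V=hsv[...,0],hsv[...,1],hsv[...,2]
    near=(abs(W[...,0]-.61)<.17)&(abs(W[...,1]-.02)<.17)&(z["d"]>0)
    pl=near&(S<70)&(V<120)&(W[...,2]<.03)
    print(c,"bench z",np.median(W[near&(W[...,2]<.03)&(S>90)][:,2]))
    for nm,m in dict(plate=pl,green=near&(H>55)&(H<90)&(S>90)&(W[...,2]>.12),red=near&((H<5)|(H>174))&(S>150)&(W[...,2]>.03),
        knob=near&(V<60)&(W[...,2]>.07),orange=near&(H>5)&(H<14)&(S>170)&(W[...,2]>.04)).items():
        m=m.astype(np.uint8);n,l,st,_=cv2.connectedComponentsWithStats(m)
        if n<2: print(nm,0);continue
        q=W[l==1+st[1:,4].argmax()]
        b=cv2.minAreaRect((q[:,:2]*1000).astype(np.float32))
        print(nm,len(q),np.median(q,0).round(4),"rect",np.round(b[0],1),np.round(b[1],1),round(b[2],1), 'z98',np.percentile(q[:,2],98).round(4))
E
```

```text
top bench z -0.0009110118051297578
plate 2160 [6.638e-01 2.000e-04 1.100e-02] rect [625.8  35.9] [165.  196.5] 7.6 z98 0.0142
green 419 [0.5976 0.0821 0.1397] rect [599.2  76.9] [25.7 94.9] 9.3 z98 0.1426
red 89 [ 0.5256 -0.0875  0.0557] rect [526.6 -87.2] [49.  11.2] 9.7 z98 0.0589
knob 103 [ 0.5986 -0.0424  0.1128] rect [599.6 -42.1] [42.2 12.9] 17.0 z98 0.1166
orange 16 [ 0.5796 -0.053   0.0659] rect [576.  -53.4] [23.   7.1] 44.2 z98 0.1111
scene bench z -0.00021177884467860064
plate 2556 [ 0.655  -0.0146  0.0116] rect [611.8  32.4] [197.4 198.7] 7.8 z98 0.0142
green 244 [0.6063 0.0744 0.1401] rect [603.1  72.6] [21.2 96.3] 7.0 z98 0.1424
red 132 [ 0.5294 -0.0917  0.0547] rect [527.7 -90.1] [55.4 12.2] 6.6 z98 0.0588
knob 271 [ 0.6033 -0.0462  0.1011] rect [589.6 -22.2] [41.8 67.8] 29.8 z98 0.1155
orange 112 [ 0.5707 -0.055   0.0648] rect [569.4 -52.8] [53.2 14.1] 18.9 z98 0.0688
```

```bash
cat >> h.py <<'E'
O=np.array([.606,.034]);YAW=np.radians(8.3)
def world(x,y): c,s=np.cos(YAW),np.sin(YAW); return O+[c*x-s*y,s*x+c*y]
def to(xy,z,jawdeg=None):
    """tool shift + turn from the measured pose to grasp point at xy,z with jaw axis jawdeg"""
    s=arm.get_state();M=R.from_euler('xyz',s["ee_rot"]).as_matrix()
    d=M.T@(np.array([*xy,z+.159])-s["eef_pos"]);j=np.degrees(np.arctan2(M[1,1],M[0,1]))
    t=0 if jawdeg is None else -((jawdeg-j+90)%180-90)
    print("shift",d.round(4),"turn",round(t,1),"jaw",round(j,1),"t",s["t"],"q",s["q"].round(2),"F",s["force"].round(1),"w",round(s["width"],4)); return d,t
E
python3 -c "
from h import *
to((.600,-.043),.23,107)"
```

```text
shift [-0.5547  0.4422  0.0157] turn 1.7 jaw 108.7 t 0.6 q [-0.96  0.36  0.01  0.   -1.22 -0.29] F [ 1.  -0.4 -0.5] w 0.0878
```

play_rows(
  targets=[
    [[-0.046,0.037,0,0],[-0.092,0.074,0,0],[-0.138,0.11,0,0],[-0.184,0.147,0,0],[-0.23,0.184,0,0]],
  ],
  grip=168,
  newtons=20,
)

```text
t: 1.23
eef_pos: [0.3757, -0.3899, 0.405]
ee_rot: [-3.141, 0.001, -2.816]
force: [1.1, -0.5, -0.5]
width: 0.0431
```

play_rows(
  targets=[
    [[-0.046,0.037,0,0],[-0.092,0.074,0,0],[-0.138,0.11,0,0],[-0.184,0.147,0,0],[-0.23,0.184,0,0]],
  ],
)

```text
t: 1.85
eef_pos: [0.5347, -0.1418, 0.4051]
ee_rot: [-3.141, 0.001, -2.816]
force: [0.5, -1.2, 0.5]
width: 0.0297
```

```bash
python3 -c "
from h import *
to((.600,-.043),.23,107)"
```

```text
shift [-0.0934  0.0727  0.0162] turn 1.7 jaw 108.7 t 1.85 q [ 0.09  0.16 -0.26  0.   -1.15 -1.34] F [ 0.5 -1.2  0.5] w 0.0297
```

play_rows(
  targets=[
    [[-0.047,0.036,0,1.7],[-0.0934,0.0727,0,1.7],[-0.0934,0.0727,0.04,1.7],[-0.0934,0.0727,0.08,1.7],[-0.0934,0.0727,0.08,1.7]],
  ],
)

```text
t: 2.48
eef_pos: [0.5983, -0.0448, 0.3219]
ee_rot: [3.141, -0.006, -2.845]
force: [0.0, 0.2, 0.7]
width: 0.03
```

```bash
python3 -c "
from h import *
p,d=cams.grab_frame('scene');np.savez('s1.npz',p=p,d=d)
c=p[110:290,160:400,::-1];cv2.imwrite('pics/s1.png',cv2.resize(c,None,fx=3,fy=3,interpolation=cv2.INTER_CUBIC))
to((.600,-.043),.11,107)"
```

```text
shift [-0.0014  0.0016  0.0553] turn -0.0 jaw 107.0 t 2.525 q [ 0.25  0.3  -0.27  0.   -1.01 -1.52] F [1.  1.1 0.6] w 0.0301
```

View pics/s1.png

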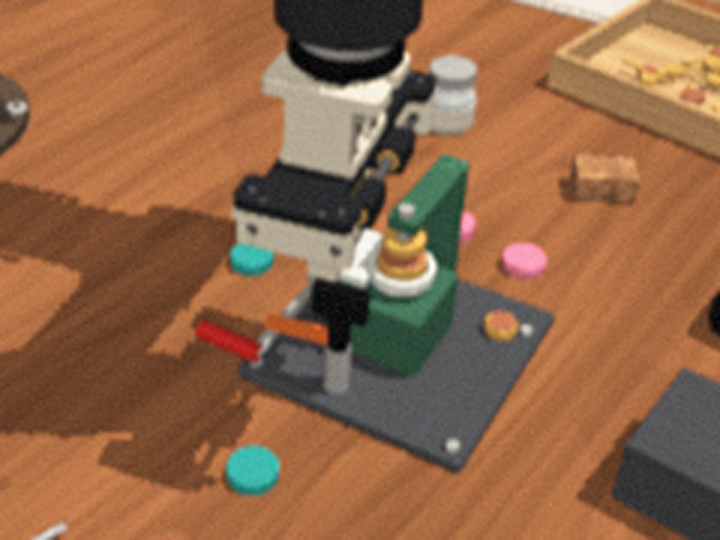

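The picture shows the gripper above the knob (340,300), with its fingers either side of the bar and clear of the pad stack at (403,265). I'll descend slowly.

play_rows(
  targets=[
    [[-0.0014,0.0016,0.013,0],[-0.0014,0.0016,0.026,0],[-0.0014,0.0016,0.039,0],[-0.0014,0.0016,0.052,0],[-0.0014,0.0016,0.052,0]],
  ],
)

```text
t: 3.15
eef_pos: [0.5997, -0.043, 0.2712]
ee_rot: [3.141, -0.002, -2.846]
force: [0.2, -0.3, 0.5]
width: 0.0298
```

play_rows(
  targets=[
    [[0,0,0,0],[0,0,0,0],[0,0,0,0],[0,0,0,0]],
  ],
  grip=255,
  newtons=10,
)

```text
t: 3.65
eef_pos: [0.6003, -0.043, 0.2731]
ee_rot: [-3.141, 0.001, -2.845]
force: [0.6, -1.4, 1.6]
width: 0.0121
```

play_rows(
  targets=[
    [[0,0,0,-6],[0,0,0,-12],[0,0,0,-18],[0,0,0,-24],[0,0,0,-30]],
  ],
)

```text
t: 4.28
eef_pos: [0.6004, -0.0431, 0.2731]
ee_rot: [-3.141, 0.001, -2.318]
force: [1.7, -2.6, 2.0]
width: 0.0121
```

```bash
python3 -c "
from h import *
print(arm.get_state()['moment'])
to((.600,-.043),.112,8.3)"
```

```text
[-0.64597494 -0.16528184 -0.06648696]
shift [0.0002 0.0003 0.0021] turn -51.1 jaw 137.2 t 4.275 q [ 0.25  0.35 -0.32  0.   -0.89 -1.  ] F [ 1.7 -2.6  2. ] w 0.0121
```

play_rows(
  targets=[
    [[0,0,0,-8],[0,0,0,-16],[0,0,0,-24],[0,0,0,-32],[0,0,0,-40]],
  ],
)

```text
t: 4.9
eef_pos: [0.6005, -0.0431, 0.2732]
ee_rot: [-3.14, -0.0, -1.619]
force: [1.0, -2.0, 1.0]
width: 0.0121
```

play_rows(
  targets=[
    [[0,0,0,-2],[0,0,0,-4],[0,0,0,-6]],
  ],
)

```text
t: 5.28
eef_pos: [0.6004, -0.043, 0.2731]
ee_rot: [-3.141, -0.0, -1.518]
force: [1.6, -3.1, 3.8]
width: 0.0124
```

```bash
python3 -c "
from h import *
print(arm.get_state()['moment'])
to((.600,-.043),.112,8.3)"
```

```text
[-0.79780554 -0.49009739 -0.22677997]
shift [0.     0.0004 0.0021] turn -5.3 jaw -177.0 t 5.275 q [ 0.25  0.35 -0.32  0.   -0.89 -0.2 ] F [ 1.6 -3.1  3.8] w 0.0124
```

play_rows(
  targets=[
    [[0,0,0,-2],[0,0,0,-3],[0,0,0,-3]],
  ],
)

```text
t: 5.65
eef_pos: [0.6004, -0.0428, 0.273]
ee_rot: [-3.141, -0.0, -1.466]
force: [2.8, -2.1, 6.0]
width: 0.0132
```

```bash
python3 -c "
from h import *
print(arm.get_state()['moment'])
to((.600,-.043),.112,8.3)"
```

```text
[-0.80043209 -0.70708947 -0.27312283]
shift [0.0001 0.0005 0.002 ] turn -2.3 jaw -174.0 t 5.65 q [ 0.25  0.35 -0.32  0.   -0.89 -0.15] F [ 2.8 -2.1  6. ] w 0.0132
```

Width and moment are both rising, so the knob is at its stop. I'll release, rise and look.

play_rows(
  targets=[
    [[0,0,0,3],[0,0,0,3],[0,0,0,3],[0,0,-0.03,3],[0,0,-0.07,3]],
  ],
  grip=168,
)

```text
t: 6.28
eef_pos: [0.5996, -0.0428, 0.342]
ee_rot: [3.138, -0.0, -1.518]
force: [0.7, 0.0, 0.5]
width: 0.0298
```

play_rows(
  targets=[
    [[0,0,-0.03,10],[0,0,-0.03,20],[0,0,-0.03,30],[0,0,-0.03,40],[0,0,-0.03,50]],
  ],
  grip=130,
)

```text
t: 6.9
eef_pos: [0.5999, -0.0428, 0.3723]
ee_rot: [3.141, -0.001, -2.397]
force: [-0.2, -0.3, -0.1]
width: 0.0427
```

```bash
python3 -c "
from h import *
for c in ('scene','top'):
    p,d=cams.grab_frame(c);np.savez(c+'2.npz',p=p,d=d);W=cloud(c,d)
    hsv=cv2.cvtColor(p,cv2.COLOR_RGB2HSV).astype(int);H,S=hsv[...,0],hsv[...,1]
    m=((H<5)|(H>174))&(S>150)&(W[...,2]>.03)&(W[...,2]<.09)&(abs(W[...,0]-.53)<.06)&(abs(W[...,1]+.09)<.05)&(d>0)
    q=W[m]; print(c,len(q),q.min(0).round(3),q.max(0).round(3),q.mean(0).round(4)) if len(q) else print(c,0)
    if c=='scene': cv2.imwrite('pics/s2.png',cv2.resize(p[110:290,160:400,::-1],None,fx=3,fy=3,interpolation=cv2.INTER_CUBIC))
print(world(-100,-110) if 0 else world(-.100,-.110))
to(world(-.1,-.11),.14,98.3)"
```

```text
scene 131 [ 0.5   -0.098  0.043] [ 0.556 -0.082  0.059] [ 0.5286 -0.0916  0.0537]
top 81 [ 0.503 -0.095  0.051] [ 0.553 -0.081  0.06 ] [ 0.5269 -0.0871  0.0564]
[ 0.5229266  -0.08928346]
shift [0.088  0.0183 0.0734] turn 34.6 jaw 132.9 t 7.0 q [ 0.25  0.26 -0.2  -0.   -1.11 -1.08] F [-1.   0.1 -0.6] w 0.0429
```

View pics/s2.png

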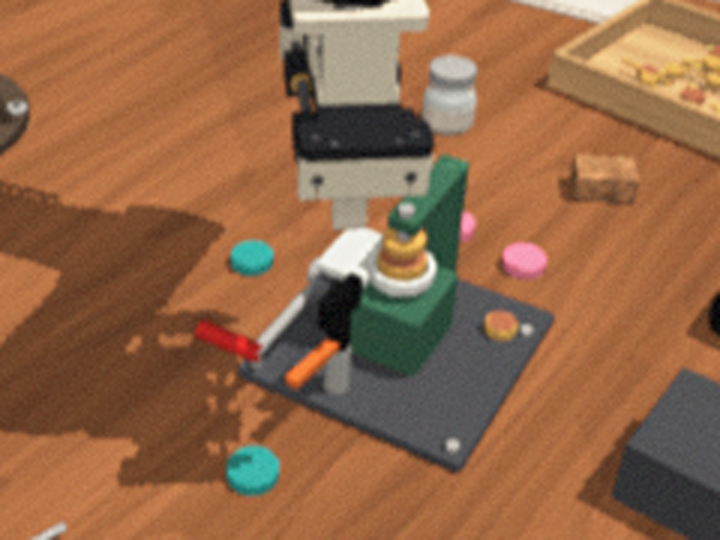

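The orange finger (315,362) now points to the press's -y, clear of the rod, and the handle is untouched at (228,340). Before descending I check the height of the white cam cover.

```bash
python3 -c "
from h import *
for c in ('scene','top'):
    z=np.load(c+'0.npz');W=cloud(c,z['d']).reshape(-1,3)[z['d'].ravel()>0]
    c8,s8=np.cos(YAW),np.sin(YAW);q=W[:,:2]-O;x=c8*q[:,0]+s8*q[:,1];y=-s8*q[:,0]+c8*q[:,1]
    for a in range(-110,0,10):
        m=(x>a/1e3)&(x<a/1e3+.01)&(abs(y)<.06)&(W[:,2]>.02)&(W[:,2]<.2)
        if m.any(): print(c,a,m.sum(),W[m,2].max().round(3),y[m].min().round(3),y[m].max().round(3))
to((.522,-.09),.14,98.3)"
```

```text
scene -90 4 0.059 -0.01 -0.005
scene -80 36 0.063 -0.06 0.003
scene -70 46 0.088 -0.059 0.033
scene -60 99 0.09 -0.047 0.03
scene -50 87 0.09 -0.042 0.031
scene -40 70 0.09 -0.03 0.03
scene -30 72 0.093 -0.039 0.016
scene -20 118 0.141 -0.039 0.054
scene -10 245 0.147 -0.04 0.06
top -90 5 0.059 -0.011 0.006
top -80 82 0.063 -0.058 0.011
top -70 111 0.089 -0.059 0.028
top -60 129 0.091 -0.046 0.029
top -50 125 0.091 -0.044 0.036
top -40 127 0.091 -0.039 0.037
top -30 133 0.094 -0.039 0.036
top -20 197 0.143 -0.038 0.06
top -10 201 0.149 -0.039 0.059
shift [0.0892 0.0184 0.0734] turn 34.6 jaw 132.9 t 7.0 q [ 0.25  0.26 -0.2  -0.   -1.11 -1.08] F [-1.   0.1 -0.6] w 0.0429
```

play_rows(
  targets=[
    [[0.03,0.006,0,9],[0.059,0.012,0,18],[0.089,0.018,0,27],[0.089,0.018,0.03,34.6],[0.089,0.018,0.06,34.6]],
  ],
)

```text
t: 7.62
eef_pos: [0.5223, -0.0906, 0.3125]
ee_rot: [3.141, 0.002, -2.993]
force: [0.5, 0.1, 0.4]
width: 0.0427
```

```bash
python3 -c "
from h import *
to((.522,-.09),.05,98.3)"
```

```text
shift [0.0004 0.0006 0.1035] turn 0.2 jaw 98.5 t 7.625 q [ 0.2   0.2  -0.43 -0.   -0.93 -1.62] F [0.5 0.1 0.4] w 0.0427
```

play_rows(
  targets=[
    [[0,0,0.03,0],[0,0,0.06,0],[0,0,0.08,0],[0,0,0.1,0],[0,0,0.1,0]],
  ],
)

```text
t: 8.25
eef_pos: [0.522, -0.0905, 0.2113]
ee_rot: [3.142, -0.003, -2.992]
force: [-0.7, -0.5, -0.5]
width: 0.0431
```

play_rows(
  targets=[
    [[0,0,0,0],[0,0,0,0],[0,0,0,0],[0,0,0,0],[0,0,0,0]],
  ],
  grip=255,
  newtons=25,
)

```text
t: 8.88
eef_pos: [0.5228, -0.0893, 0.2132]
ee_rot: [3.14, 0.002, -2.996]
force: [-2.0, 11.2, 2.8]
width: 0.0148
```

```bash
python3 -c "
from h import *
to((.522,-.09),.05,98.3)
"
```

```text
shift [ 0.001  -0.0006  0.0042] turn 0.1 jaw 98.4 t 8.875 q [ 0.2   0.33 -0.54 -0.   -0.7  -1.62] F [-2.  11.2  2.8] w 0.0148
```

The bar measured 14.8 mm where 16 is expected, with a side force of 11 N. I'll re-grip a little lower and 2 mm towards +y.

play_rows(
  targets=[
    [[0,0,0,0],[0,0,0,0],[0,0.002,0,0],[0,0.002,0.003,0],[0,0.002,0.005,0]],
  ],
  grip=180,
)

```text
t: 9.5
eef_pos: [0.5223, -0.0885, 0.2074]
ee_rot: [3.142, -0.0, -2.996]
force: [-0.6, -0.1, -0.4]
width: 0.0257
```

play_rows(
  targets=[
    [[0,0,0,0],[0,0,0,0],[0,0,0,0],[0,0,0,0],[0,0,0,0]],
  ],
  grip=255,
  newtons=20,
)

```text
t: 10.12
eef_pos: [0.5224, -0.0887, 0.2076]
ee_rot: [-3.141, -0.0, -2.996]
force: [1.4, -4.5, -2.1]
width: 0.0152
```

```bash
python3 -c "
from h import *
to((.522,-.09),.05,98.3)
p,d=cams.grab_frame('scene')
cv2.imwrite('pics/s3.png',cv2.resize(p[140:260,170:330,::-1],None,fx=4,fy=4,interpolation=cv2.INTER_CUBIC))"
```

```text
shift [ 0.0006 -0.0013 -0.0014] turn 0.1 jaw 98.4 t 10.125 q [ 0.2   0.34 -0.55  0.   -0.69 -1.63] F [ 1.4 -4.5 -2.1] w 0.0152
```

View pics/s3.png

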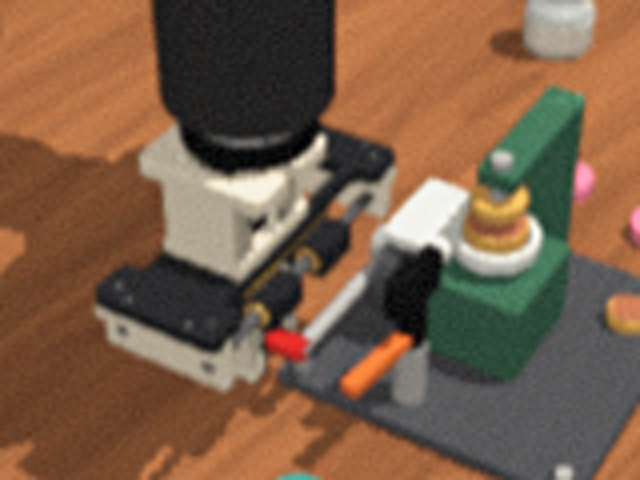

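The fingers hold the bar with its red end showing at (287,343), the rod is free, and the body is clear of the cover and knob. Now I swing the lever along the arc.

play_rows(
  targets=[
    [[0,0.0004,-0.0115,0],[0,0.002,-0.0229,0],[0,0.005,-0.034,0],[0,0.009,-0.0447,0],[0,0.0142,-0.055,0]],
  ],
)

```text
t: 10.8
eef_pos: [0.5205, -0.0751, 0.2636]
ee_rot: [-3.14, 0.0, -2.995]
force: [2.4, -10.8, 0.4]
width: 0.0155
```

```bash
python3 -c "
from h import *
to(world(-.1,-.11*np.cos(np.pi/6)),.105,98.3);print(arm.get_state()['eef_pos'])"
```

```text
shift [-0.0004  0.0004 -0.0004] turn 0.1 jaw 98.4 t 10.8 q [ 0.23  0.25 -0.5   0.   -0.82 -1.66] F [  2.4 -10.8   0.4] w 0.0155
[ 0.5204775  -0.07513889  0.26364444]
```

play_rows(
  targets=[
    [[0,0.006,-0.0097,0],[0,0.0133,-0.0186,0],[0,0.0214,-0.0267,0],[0,0.0303,-0.034,0],[0,0.04,-0.0403,0]],
  ],
)

```text
t: 11.42
eef_pos: [0.5152, -0.0372, 0.3066]
ee_rot: [-3.136, 0.002, -2.994]
force: [-0.4, -21.1, 17.7]
width: 0.0155
```

play_rows(
  targets=[
    [[0,0.0103,-0.0052,0],[0,0.021,-0.0093,0],[0,0.0321,-0.0123,0],[0,0.0435,-0.0141,0],[0,0.055,-0.0147,0]],
  ],
)

```text
t: 12.05
eef_pos: [0.5073, 0.0193, 0.32]
ee_rot: [-3.14, 0.004, -2.995]
force: [2.3, -8.4, 8.8]
width: 0.0156
```

```bash
python3 -c "
from h import *
to(world(-.1,0),.160,98.3)
p,d=cams.grab_frame('scene');np.savez('s4.npz',p=p,d=d)
cv2.imwrite('pics/s4.png',cv2.resize(p[120:270,190:350,::-1],None,fx=4,fy=4,interpolation=cv2.INTER_CUBIC))"
```

```text
shift [0.0002 0.0003 0.001 ] turn 0.1 jaw 98.4 t 12.05 q [ 0.43  0.16 -0.47  0.   -0.94 -1.85] F [ 2.3 -8.4  8.8] w 0.0156
```

View pics/s4.png

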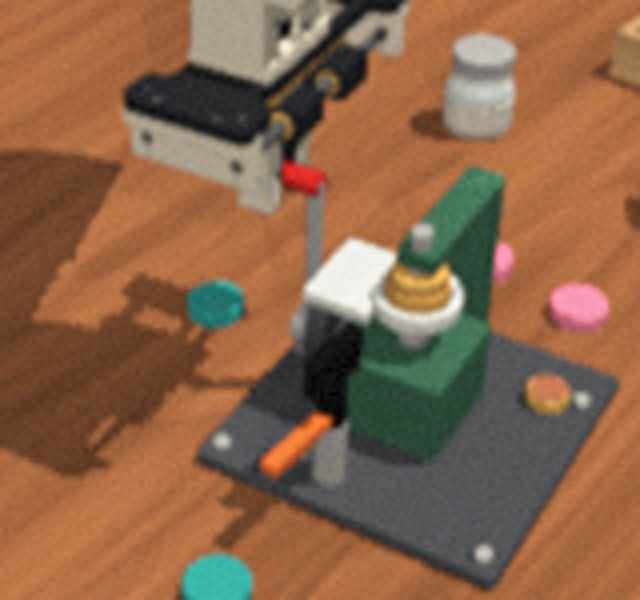

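The rod (315,240) looks vertical, the table is raised and the pad touches the ring at (420,285). I'll let it settle, then check the tilt and lift numerically.

play_rows(
  targets=[
    [[0,0,0,0],[0,0,0,0],[0,0,0,0]],
  ],
)

```text
t: 12.48
eef_pos: [0.5072, 0.0197, 0.3199]
ee_rot: [-3.141, 0.004, -2.995]
force: [-1.1, -3.4, 11.0]
width: 0.0156
```

```bash
python3 -c "
from h import *
to(world(-.1,0),.160,98.3)
c8,s8=np.cos(YAW),np.sin(YAW)
z0=np.load('scene0.npz')
p,d=cams.grab_frame('scene')
def pf(d):
    W=cloud('scene',d);q=W[...,:2]-O;return np.stack([c8*q[...,0]+s8*q[...,1],-s8*q[...,0]+c8*q[...,1],W[...,2]],-1)
for n,pp,dd in(('before',z0['p'],z0['d']),('now',p,d)):
    P=pf(dd);hs=cv2.cvtColor(pp,cv2.COLOR_RGB2HSV).astype(int)
    near=(dd>0)&(np.hypot(P[...,0],P[...,1])<.035)
    w=near&(hs[...,1]<50)&(hs[...,2]>150)&(P[...,2]>.06)&(P[...,2]<.125)
    b=near&(hs[...,0]>10)&(hs[...,0]<30)&(hs[...,1]>90)&(P[...,2]>.07)
    print(n,'table z95',np.percentile(P[w][:,2],95).round(4),'brass z max/min',np.percentile(P[b][:,2],[2,98]).round(4))
rod=P[(d>0)&(P[...,0]>-.085)&(P[...,0]<-.055)&(abs(P[...,1])<.03)&(P[...,2]>.097)&(P[...,2]<.148)]
print(len(rod),'rod dy/dz,y0',np.polyfit(rod[:,2]-.05,rod[:,1],1).round(4))
red=P[(d>0)&((hs[...,0]<5)|(hs[...,0]>174))&(hs[...,1]>150)&(P[...,2]>.13)];print('red',len(red),red.mean(0).round(4),red.min(0).round(3),red.max(0).round(3))
"
```

```text
shift [ 0.0002 -0.0002  0.0009] turn 0.1 jaw 98.4 t 12.475 q [ 0.43  0.16 -0.47  0.   -0.94 -1.85] F [-1.1 -3.4 11. ] w 0.0156
before table z95 0.0925 brass z max/min [0.0906 0.1391]
now table z95 0.108 brass z max/min [0.1063 0.1393]
112 rod dy/dz,y0 [ 0.0367 -0.0051]
red 1677 [-1.6952  0.5455  0.1885] [-1.814 -0.009  0.13 ] [-0.065  0.961  0.34 ]
```

The table is 15.5 mm up (nominal 16), the handle is where an upright lever puts it, and the forces are small. I'm handing in.

```bash
python3 -c "
from station import job_done;print(job_done())"
```

```text
the job is handed in; nothing more can be done
None
```

The job is handed in, with the lever held straight up in the gripper. The stop knob was first turned anticlockwise to its stop, and the orange finger now points to the press's -y, clear of the rod. The whole job took about 12.5 s on the robot's clock.

**Checks that agreed:**
- The lift table rose 15.5 mm (nominal 16 mm), and the picture shows the pad touching the ring.
- The handle is about 1 mm from where an upright lever puts it.
- The wrist force at the end was about 12 N, and the highest I read was about 28 N, during the swing.

**Checks that disagreed:**
- A rough line fit to the lever rod showed a 0.04 rad lean. That fit is noisy, and such a lean would change the lift by under 0.02 mm.
- The red bar measured 15.6 mm in the grip where 16 mm was expected. I had re-gripped it once before the swing, because the first grip was off-centre.
- The last colour check for the red handle picked up background pixels, so I did not use it.

The pictures show the pad cup, spare cup, jar and other things near the press where they were. I did not check the things farther off again, but the arm went nowhere near them at low height.

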